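# Load the large filter discs into the wash rack

### The job

Load the wash rack with every large filter disc from the black tray, and leave the two small discs lying in their pockets: take the keeper bar off the rack, then stand each large disc upright in a slot of its own (they lie level with the tray, so tip each one up in its pocket to get a grip on its raised edge). When all of them stand in the rack, lay the keeper bar back over them, down in the notches of both end plates. Do not disturb the bottle, the screwdriver or the carton.

Things in the scene. Friction and masses are not known exactly. Their poses are not given: they have to be found in the camera images.
- tray: Black moulded tray, 209 x 264 mm, 42 mm high, fixed; origin under its middle, z up, x across its short side (towards the robot's left, within 20 degrees). Six eight-sided pockets, 73 mm across flats, in 2 rows of 3 (points pocket0..5, where more is told of them). Discs lie in them level with the tray's top, too close to the walls to be gripped flat; pressed down at the +x edge, a disc tips up.
- pocket0 (a point): Centre of a pocket at ledge height, 34 mm above the bench; tray x = -60 mm, y = -86 mm. All pockets: a disc lies on two ledges, 20 to 36 mm to either side (y) of the pocket centre, which end 3.5 mm beyond the centre on the +x side. Beyond their ends the pocket is a well, 28 mm deep below the ledges, with a 45 degree ramp at the foot of its far wall.
- pocket1 (a point): Centre of a pocket at ledge height, 34 mm above the bench; tray x = -60 mm, y = 0 mm. All pockets: between the ledges a finger slot 40 mm wide (y) is open down to the well floor and reaches 40 mm to the -x side of the centre, for a finger under the tipped disc.
- pocket2 (a point): Centre of a pocket at ledge height, 34 mm above the bench; tray x = -60 mm, y = 86 mm. All pockets: at the +x side the wall is cut down by a thumb scoop, 44 mm wide (y), 36 to 56 mm from the pocket centre, floor 13 mm below the ledges, to make room for the finger that presses.
- pocket3 (a point): Centre of a pocket at ledge height, 34 mm above the bench; tray x = 40 mm, y = -86 mm. All pockets: to tip a large disc, press straight down about 30 mm to the +x side of the centre with the shut fingertips, until they are 8 to 10 mm below the ledges (under 15 N).
- pocket4 (a point): Centre of a pocket at ledge height, 34 mm above the bench; tray x = 40 mm, y = 0 mm. All pockets: a tipped disc stays leaning at about 47 to 55 degrees from level, its +x edge down in the well on the ramp, its -x edge 25 to 30 mm above the ledges, sloping down towards +x.
- pocket5 (a point): Centre of a pocket at ledge height, 34 mm above the bench; tray x = 40 mm, y = 86 mm. All pockets: a tipped disc can be pinched by its two faces at the raised edge, tool along the disc's slope, one finger in the finger slot, opened only some 25 mm.
- disc0: Large sintered bronze filter disc, 70 mm diameter, 8 mm thick, about 160 g; origin at its centre, z along its axis. Starts flat in a pocket of the tray; may be absent.
- disc1: Large sintered bronze filter disc, 70 mm diameter, 8 mm thick, about 160 g; origin at its centre, z along its axis. Starts flat in a pocket of the tray; may be absent.
- disc2: Large sintered bronze filter disc, 70 mm diameter, 8 mm thick, about 160 g; origin at its centre, z along its axis. Starts flat in a pocket of the tray; may be absent.
- disc3: Large sintered bronze filter disc, 70 mm diameter, 8 mm thick, about 160 g; origin at its centre, z along its axis. Starts flat in a pocket of the tray; may be absent.
- small0: Small bronze disc of another size, 58 mm diameter, 8 mm thick; origin at its centre, z along its axis. Lies flat in a pocket of the tray and is to stay there.
- small1: Small bronze disc of another size, 58 mm diameter, 8 mm thick; origin at its centre, z along its axis. Lies flat in a pocket of the tray and is to stay there.
- rack: Stainless wash rack, fixed; base plate 226 x 80 x 6 mm, origin under its middle, z up. Four slots along x, at x = -60, -20, 20, 60 mm, each between four upright pins 6 mm thick, 60 mm high, at y = +-28 mm, which leave 12 mm; a disc stands in it with its axis along the rack's x, its top 84 mm above the bench. End plates 60 x 6 mm at x = +-110 mm, 106 mm high, notched for the keeper bar.
- slot0 (a point): Where the centre of a disc comes to lie when it stands in this slot of the rack, 48.6 mm above the bench.
- slot1 (a point): Where the centre of a disc comes to lie when it stands in this slot of the rack, 48.6 mm above the bench.
- slot2 (a point): Where the centre of a disc comes to lie when it stands in this slot of the rack, 48.6 mm above the bench.
- slot3 (a point): Where the centre of a disc comes to lie when it stands in this slot of the rack, 48.6 mm above the bench.
- keeper: Aluminium keeper bar, 244 mm long (its x), 12 mm wide, 18 mm high, 160 g, with a square end plate 24 x 24 x 4 mm at each end that goes outside the rack's end plates; origin at its centre, z up. Starts in the rack's notches, over the slots; grip it across its middle. Lying on the bench its centre is 12 mm up.
- keeper_seat (a point): Where the keeper bar's centre lies when it rests in both notches (18 mm wide, open at the top, floor 90 mm above the bench), 99 mm above the bench; 5 mm end play either way.
- oil_bottle: White plastic oil bottle, 52 mm diameter, 120 mm high; origin under its middle. Bystander.
- driver: Screwdriver lying on the bench; origin near the middle of its length. Bystander.
- carton: Closed cardboard carton 100 x 120 x 60 mm; origin under its middle. Bystander.

How it is judged:
On the way, in this order (a step that is already met when the one before it is completed fails the run):
1. the keeper bar is off the rack (distance between keeper and keeper_seat above 0.06 m), for 0.2 s.
2. every large disc stands upright in a slot of the rack (x of disc0 in the frame of rack between -0.075 and 0.075 m and y of disc0 in the frame of rack between -0.008 and 0.008 m and z of disc0 in the frame of rack between 0.044 and 0.054 m and angle between the z axis of each of disc0, disc1, disc2, disc3 and the x axis of rack, either way round below 0.22 rad and x of disc1 in the frame of rack between -0.075 and 0.075 m and y of disc1 in the frame of rack between -0.008 and 0.008 m and z of disc1 in the frame of rack between 0.044 and 0.054 m and x of disc2 in the frame of rack between -0.075 and 0.075 m and y of disc2 in the frame of rack between -0.008 and 0.008 m and z of disc2 in the frame of rack between 0.044 and 0.054 m and x of disc3 in the frame of rack between -0.075 and 0.075 m and y of disc3 in the frame of rack between -0.008 and 0.008 m and z of disc3 in the frame of rack between 0.044 and 0.054 m), for 0.2 s.
At the end, for the whole second after the job is handed in: Every large disc present stands at rest down in a rack slot (centre within 5 mm in height, 8 mm sideways, axis within 0.22 rad); keeper bar at rest in both notches (5 mm across, 8 mm along, 4 mm in height, 0.08 rad); small discs flat in their pockets (moved under 12 mm) (all of step 2 and x of keeper in the frame of rack between -0.008 and 0.008 m and y of keeper in the frame of rack between -0.005 and 0.005 m and z of keeper in the frame of rack between 0.095 and 0.103 m and angle between the x axis of keeper and the x axis of rack, either way round below 0.08 rad and linear speed of each of keeper, disc0, disc1, disc2, disc3 below 0.02 m/s and distance of each of small0, small1 from where it was at the start of the episode below 0.012 m and angle between each of small0, small1's own z axis and vertical below 0.2 rad); the robot touches nothing.
It fails at once if a bystander is disturbed (moved more than 30 mm) (distance of any of oil_bottle, driver, carton from where it was at the start of the episode above 0.03 m).
It fails at once if a small disc is taken out of its pocket (distance of any of small0, small1 from where it was at the start of the episode above 0.04 m).
Of disc0, disc1, disc2, disc3 only 2 to 4 are there at a start; the rules pass over those that are not, and their reading is None.
At some moment in a run one of keeper may be knocked a few centimetres aside while the robot is not near it.
It also fails if it takes over 210 s, if anything falls off the work surface, if the arm or the gripper's body presses on something with over 40 N, if the wrist force passes 120 N, or if a joint passes its speed limit or range.

### The arm

A 6-joint arm with a two-finger parallel gripper is mounted at the origin on the work surface. World frame = base frame: x ahead of the robot, y to its left, z up, the work surface at z = 0. Lengths are in m, angles in rad, forces in N, time in s.
With the tool pointing down it reaches from about 0.3 to 0.825 m from the base axis. Payload 5.4 kg.
Tool frame: the origin (TCP) lies at the very end of the fingers, on their centre line; the grasp point (between the pads) lies 19 mm behind it; z points along the fingers, y is the line along which they close (so a half turn about z gives the same grasp; the last joint's range is limited). The gripper opens to 92 mm and grips with 3 to 60 N. Pads are 20 mm wide; open, the fingers measure 128 mm over their backs; the gripper's body (75 mm by 189 mm) begins 69 mm behind the grasp point.
Start: joints at [1.008, 0.158, 1.597, -0, 1.386, -0.21], TCP at [0.199, 0.54, 0.215] pointing down, gripper open.
Joint ranges: [-2.91, 2.91], [-0.94, 2.29], [0.18, 2.7], [-1.29, 4.43], [0.17, 2.64], [-3, 3]. Speed limits (rad/s): [2.57, 2.57, 3.14, 3.14, 3.14, 3.14].

### API

Orientations are given as a rotation vector (axis times angle).
In Python, from workcell import bot gives the robot as it stands. Calls block until the motion is done:
- bot.goto(position, orientation): joint-space move of the TCP to a pose.
- bot.line_to(position, rot=None, max_speed=0.15): straight line of the TCP; rot=None keeps the orientation; max_speed is the mean speed in m/s.
- bot.set_joints(angles): joint-space move.
- bot.set_gripper(opening, newtons=None): opening from 0.0 (shut) to 1.0 (fully open); newtons is the grip in N (None keeps the last); returns when the fingers have stopped.
- bot.hold(seconds).
- bot.inverse_kinematics(position, orientation): joint angles nearest the present ones, or None.
- bot.read_camera(name): name is "scene" or "top"; returns a dict with "pixels" (384x512x3 uint8, blue, green, red), "fx", "fy", "cx", "cy" (pixels), "k1" (the pictures are not rectified: a ray, as slopes to the right and down, at radius r is drawn at 1 + k1 r^2 times it, then the intrinsics apply), "R" (3x3) and "t" (3): a world point X has camera coordinates R X + t. Camera axes: x right, y down, z forward; pixel columns grow to the right and rows downward; lengths in m; the calibration is good to about 2 mm. A picture is of the moment at which its call begins. There is no depth.
A pose or a line that the arm cannot do raises bot.MotionError and nothing moves.
- bot.job_done(): hands the job in; it is judged then, once.
Readings, each from a call of its own:
- bot.current_clock(): time.
- bot.current_joints(): joint angles.
- bot.current_joint_vel(): joint speeds.
- bot.current_effort(): joint torques, N m.
- bot.current_ee_pos(): TCP position.
- bot.current_tool_rot(): TCP orientation.
- bot.current_contact_force(): force on the tool from outside, world axes, zero at the start.
- bot.current_ft_torque(): the same for the moment, N m.
- bot.current_opening(): opening from 0.0 (shut) to 1.0 (fully open).
- bot.current_grip_force(): force on a finger pad.
Only numpy, scipy, OpenCV 4.12 (cv2) and the standard library are available. Lean on these libraries where they do the work, as an engineer would, in place of code of your own. Each camera call takes 0.05 s, during which the arm holds its last target. There are 200 camera calls.

## Working session

There is one attempt and no reset: what is moved stays moved. The work goes in short steps, each a Python script; the robot and the scene stay as the last script left them, time stands still between calls to the robot, and variables do not carry over. Pictures are saved under pics/ and viewed, at most 14 in all, crops included, and the job is handed in when it is done.

```bash
mkdir -p pics; ls; python3 - <<'E'
from workcell import bot
import cv2,numpy as np
np.set_printoptions(precision=4,suppress=True)
for n in("scene","top"):
    c=bot.read_camera(n); cv2.imwrite(f"pics/{n}0.png",c["pixels"])
    print(n,c["fx"],c["fy"],c["cx"],c["cy"],c["k1"],c["R"],c["t"],-np.array(c["R"]).T@c["t"])
print(bot.current_clock())
E
```

```text
pics
workcell.py
scene 481.1044058744272 481.1044058744272 244.71489060641778 191.90012357389327 -0.05964722382415119 [[-0.1088  0.994   0.007 ]
 [ 0.8279  0.0945 -0.5528]
 [-0.5502 -0.0544 -0.8333]] [-0.0176 -0.4516  1.9348] [1.4365 0.1654 1.3627]
top 403.85201165642644 403.85201165642644 261.46859655665924 193.72558692367707 -0.02271673470824418 [[ 0.004  -1.      0.0031]
 [-0.9894 -0.0045 -0.1449]
 [ 0.1449 -0.0025 -0.9894]] [0.0819 0.6007 0.9801] [0.452  0.0871 1.0566]
0.1
```

View pics/scene0.png

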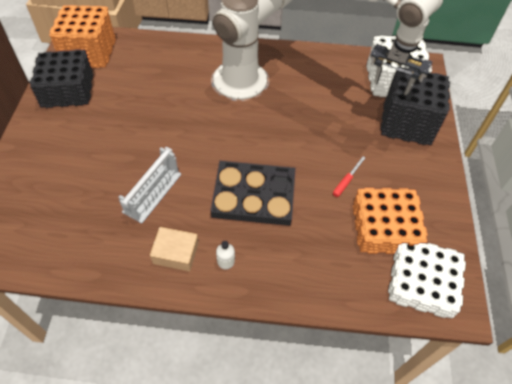

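View pics/top0.png

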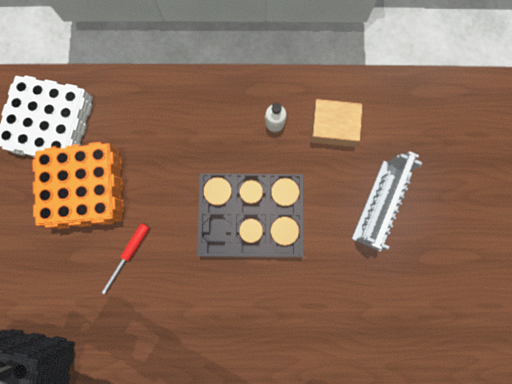

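Top picture: tray at about (200-303, 174-260), with large discs at (217,192), (285,192) and (285,231). Small discs are at (251,192) and (251,231), and the pocket at (217,231) is empty. The rack runs from (410,155) to (370,245). The tray's short side seems to lie along world x, so I'll zoom in to find which side the scoops are on.

```bash
cat > h.py <<'E'
from workcell import bot
import cv2,numpy as np
from scipy.spatial.transform import Rotation as Ro
np.set_printoptions(precision=4,suppress=True)
def cam(n):
    c=bot.read_camera(n); c["R"]=np.array(c["R"]); c["t"]=np.array(c["t"]); return c
def ray(c,u,v):
    K=np.array([[c["fx"],0,c["cx"]],[0,c["fy"],c["cy"]],[0,0,1]])
    p=cv2.undistortPoints(np.array([[[u,v]]],float),K,np.array([c["k1"],0,0,0.]))[0,0]
    return -c["R"].T@c["t"], c["R"].T@np.array([p[0],p[1],1])
def at(c,u,v,z):
    o,d=ray(c,u,v); return o+d*(z-o[2])/d[2]
def proj(c,X):
    q=c["R"]@np.asarray(X,float)+c["t"]; a=q[:2]/q[2]; a=a*(1+c["k1"]*(a@a))
    return np.array([c["fx"]*a[0]+c["cx"],c["fy"]*a[1]+c["cy"]])
def crop(c,u0,v0,u1,v1,k,name):
    cv2.imwrite("pics/"+name,cv2.resize(c["pixels"][v0:v1,u0:u1],None,fx=k,fy=k,interpolation=cv2.INTER_CUBIC))
E
python3 - <<'E'
from h import *
import glob
for n,b,k,z in(("top",(190,145,430,265),3.3,0),("scene",(115,140,305,230),4,0)):
    c=cam(n); crop(c,*b,k,n+"_z.png")
    g=cv2.cvtColor(c["pixels"],cv2.COLOR_BGR2HSV)
    m=cv2.inRange(g,(8,60,120),(28,190,255))
    cs,_=cv2.findContours(m,0,cv2.CHAIN_APPROX_NONE)
    for q in cs:
        A=cv2.contourArea(q)
        if 80<A<2000:
            (u,v),ax,_=cv2.fitEllipse(q); 
            pts=np.array([at(c,*p[0],.042) for p in q]);
            print(n,round(u,1),round(v,1),A,at(c,u,v,.042),"r",np.ptp(pts[:,:2],0))
E
```

```text
top 109.7 366.9 1420.5 [0.1783 0.4476 0.042 ] r [0.0894 0.2122]
top 135.6 343.0 481.0 [0.2344 0.3875 0.042 ] r [0.0956 0.0978]
scene 424.1 359.4 1081.0 [1.0524 0.6233 0.042 ] r [0.1257 0.1878]
scene 505.3 345.7 127.5 [0.9933 0.8565 0.042 ] r [0.046  0.0442]
scene 19.3 318.4 872.0 [ 1.0654 -0.5096  0.042 ] r [0.1279 0.1725]
scene 356.1 94.4 276.0 [0.0695 0.4554 0.042 ] r [0.0891 0.1   ]
scene 488.0 119.6 545.0 [0.1379 0.9498 0.042 ] r [0.4431 0.2545]
scene 437.1 63.2 240.5 [-0.1533  0.7928  0.042 ] r [0.1268 0.0599]
scene 344.1 60.1 1923.5 [-0.1215  0.411   0.042 ] r [0.2576 0.3337]
```

View pics/top_z.png

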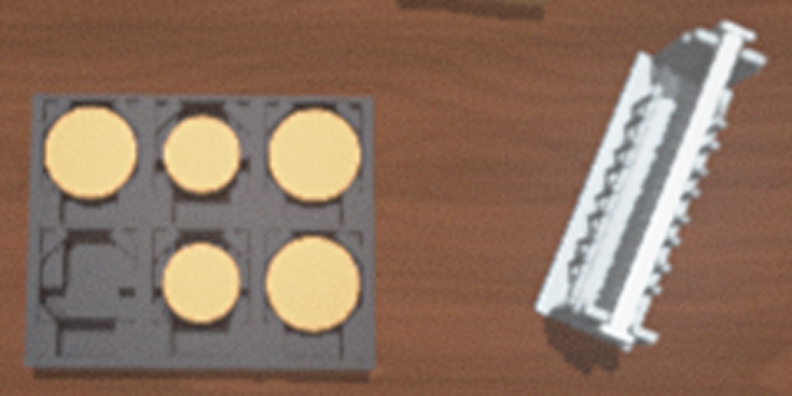

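View pics/scene_z.png

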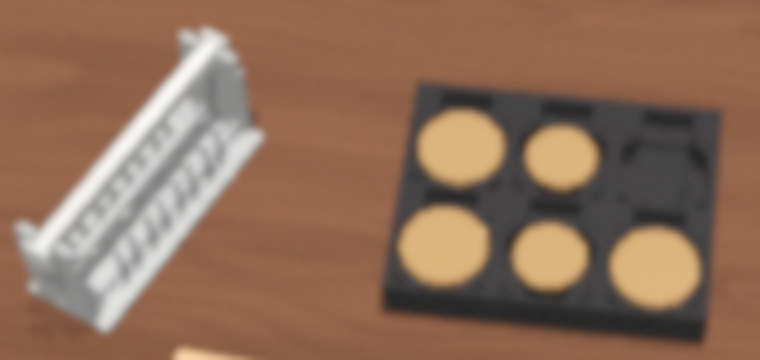

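```bash
cat >> h.py <<'E'
def discs(c,box,z=.042):
    g=cv2.cvtColor(c["pixels"],cv2.COLOR_BGR2HSV); m=np.zeros(g.shape[:2],np.uint8)
    u0,v0,u1,v1=box; s=g[v0:v1,u0:u1]; m[v0:v1,u0:u1]=((s[...,2]>130)&(s[...,1]>70)).astype(np.uint8)*255
    o=[]
    for q in cv2.findContours(m,0,cv2.CHAIN_APPROX_NONE)[0]:
        if cv2.contourArea(q)>120:
            P=np.array([at(c,*p[0],z)[:2] for p in q],np.float32); (e,ax,_)=cv2.fitEllipse(P*1000)
            o.append((np.array(e)/1000,np.array(ax)))
    return o
E
python3 - <<'E'
from h import *
for n,b in(("top",(202,176,302,258)),("scene",(212,164,295,220))):
    c=cam(n)
    for o in discs(c,b): print(n,o[0],o[1])
    # tray edges
    g=c["pixels"]
    print("wood/tray/disc bgr",g[215,195] if n=="top" else g[240,200],g[180,234] if n=="top" else 0,g[192,217])
c=cam("top")
s=c["pixels"][145:265,340:430]; V=s.min(2)
print(np.percentile(V,[5,25,50,75,85,90,95,98,99]))
m=(V>225).astype(np.uint8)*255
for q in cv2.findContours(m,0,cv2.CHAIN_APPROX_NONE)[0]:
    if cv2.contourArea(q)>20:
        print(cv2.contourArea(q),cv2.minAreaRect(q))
cs=cam("scene"); s2=cs["pixels"]
out=[cv2.resize(c["pixels"][145:255,345:430],None,fx=5,fy=5,interpolation=cv2.INTER_CUBIC),cv2.resize(s2[145:225,115:185],None,fx=5.5,fy=5.5,interpolation=cv2.INTER_CUBIC)]
h=550; out=[cv2.copyMakeBorder(o,0,h-o.shape[0],0,0,0) for o in out]
o=np.hstack(out)[:,:800];print(o.shape, out[0].shape);cv2.imwrite("pics/rack.png",o)
E
```

```text
top [0.5083 0.1115] [58.2586 59.435 ]
top [0.5079 0.0271] [70.6436 71.0987]
top [0.6068 0.1116] [57.7697 59.453 ]
top [0.6069 0.0251] [70.5527 71.0737]
top [0.6082 0.1976] [70.4191 71.0723]
wood/tray/disc bgr [ 70  93 137] [120 122 125] [149 211 239]
scene [0.6081 0.1929] [71.8711 74.3551]
scene [0.6065 0.1074] [59.5029 63.2008]
scene [0.6067 0.0208] [71.5049 75.3311]
scene [0.5076 0.1072] [60.232  62.5949]
scene [0.5075 0.022 ] [71.7098 75.9718]
wood/tray/disc bgr [ 74 101 147] 0 [70 69 73]
[ 63.  69.  74. 120. 193. 223. 233. 245. 247.]
84.0 ((42.34482955932617, 53.63793182373047), (3.7139065265655518, 49.20926284790039), 21.801410675048828)
186.0 ((30.533004760742188, 55.61814880371094), (5.430019855499268, 82.4525375366211), 21.960561752319336)
427.0 ((55.36077117919922, 54.84618377685547), (8.5416259765625, 100.08927154541016), 21.908706665039062)
(550, 800, 3) (550, 425, 3)
```

View pics/rack.png

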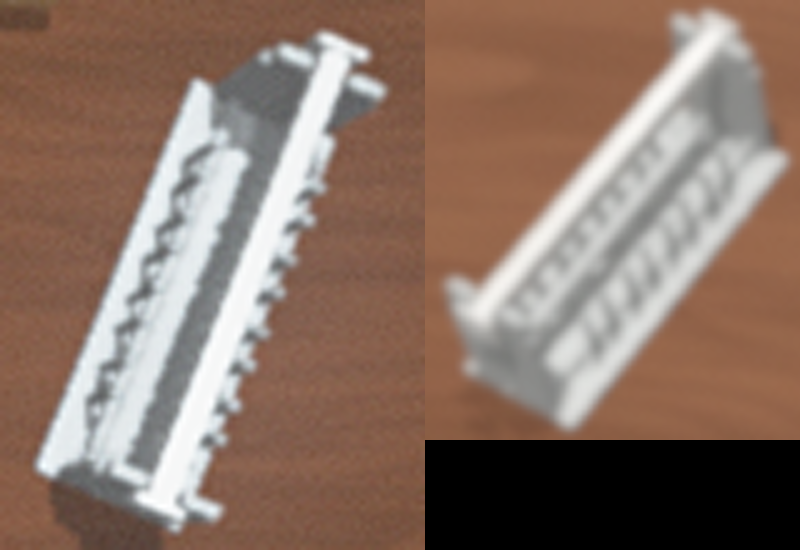

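Panel pixels: the keeper bar runs from about (342,45) to (160,500) in the top panel, and from (470,310) to (715,25) in the scene panel. The scoops, the ledge ends and the wider tray margin show that tray +x points towards the robot (-world x). The two cameras disagree by about 4.5 mm in y, so I'll use the gripped keeper as a truth reference.

```bash
cat >> h.py <<'E'
def down(yaw):  # tool z down, tool y along world direction yaw+90deg
    y=np.array([-np.sin(yaw),np.cos(yaw),0]); z=np.array([0,0,-1.]); return Ro.from_matrix(np.c_[np.cross(y,z),y,z]).as_rotvec()
def best(pos,rots):
    j=np.array(bot.current_joints()); q=[bot.inverse_kinematics(pos,r) for r in rots]
    k=[(abs(np.array(a)-j).max(),i) for i,a in enumerate(q) if a is not None]; print("ik",k); return rots[min(k)[1]]
E
python3 - <<'E'
from h import *
ct,cs=cam("top"),cam("scene")
p=np.array([[395.36,199.85]])
print("top bar mid .108",at(ct,*p[0],.108))
for z in(.108,):
    a=at(ct,345+342/5,145+45/5,z);b=at(ct,345+160/5,145+500/5,z);print("top ends",a,b,(a+b)/2,np.linalg.norm(a-b),np.degrees(np.arctan2(*(a-b)[1::-1])))
    f=lambda x,y:at(cs,115+(x-425)/5.5,145+y/5.5,z)
    a=f(718,25);b=f(478,308);print("scene ends",a,b,(a+b)/2,np.linalg.norm(a-b),np.degrees(np.arctan2(*(a-b)[1::-1])))
# base edge left z=.006
a=at(ct,345+200/5,145+80/5,.006);b=at(ct,345+40/5,145+470/5,.006);print("base edge",a,b,np.linalg.norm(a-b),np.degrees(np.arctan2(*(a-b)[1::-1])))
a=f=at(cs,115+(788-425)/5.5,145+157/5.5,.006);b=at(cs,115+(570-425)/5.5,145+428/5.5,.003);print("scene base +x edge",a,b,np.linalg.norm(a-b),np.degrees(np.arctan2(*(a-b)[1::-1])))
print(Ro.from_rotvec(bot.current_tool_rot()).as_matrix())
E
```

```text
top bar mid .108 [ 0.5777 -0.2337  0.108 ]
top ends [ 0.6898 -0.2826  0.108 ] [ 0.471  -0.1859  0.108 ] [ 0.5804 -0.2343  0.108 ] 0.2391708932737928 -23.850208288264206
scene ends [ 0.4688 -0.1875  0.108 ] [ 0.6838 -0.2822  0.108 ] [ 0.5763 -0.2348  0.108 ] 0.23492624527776973 156.23130301738766
base edge [ 0.6957 -0.245   0.006 ] [ 0.4884 -0.1534  0.006 ] 0.22668270204938645 -23.851576806394554
scene base +x edge [ 0.4898 -0.1513  0.006 ] [ 0.697  -0.2446  0.003 ] 0.22732547826770683 155.75249185095444
[[-0.9384  0.3455 -0.    ]
 [ 0.3455  0.9384 -0.0001]
 [-0.     -0.0001 -1.    ]]
```

```bash
python3 - <<'E'
from h import *
yaw=np.radians(-23.85); C=np.array([.577,-.2348]); 
bot.set_gripper(.5,20)
R=best([*C,.2],[down(yaw),down(yaw+np.pi)])
bot.goto([*C,.2],R); bot.line_to([*C,.084],max_speed=.1); print(bot.current_contact_force())
bot.set_gripper(0,20); print(bot.current_opening()*92,bot.current_grip_force(),bot.current_contact_force(),bot.current_ee_pos())
bot.line_to([*C,.20],max_speed=.1); print(bot.current_opening()*92,bot.current_contact_force(),bot.current_clock(),bot.current_ee_pos())
c=cam("top");crop(c,330,130,450,270,4,"k1t.png");a=c["pixels"]
s=cam("scene");cv2.imwrite("pics/k1.png",np.hstack([cv2.resize(a[130:270,340:440],None,fx=4,fy=4,interpolation=2),cv2.resize(s["pixels"][90:230,100:200],None,fx=4,fy=4,interpolation=2)]))
E
```

```text
ik [(np.float64(1.5880500164211866), 0), (np.float64(1.616975516250924), 1)]
[ 0.3599  0.2279 -0.6486]
11.992251192031985 20.000103414058685 [ 0.5854  1.4202 -0.0197] [ 0.5771 -0.2347  0.0841]
11.978037233419856 [ 0.689   0.802  -1.3912] 7.5583 [ 0.5765 -0.2345  0.1989]
```

View pics/k1.png

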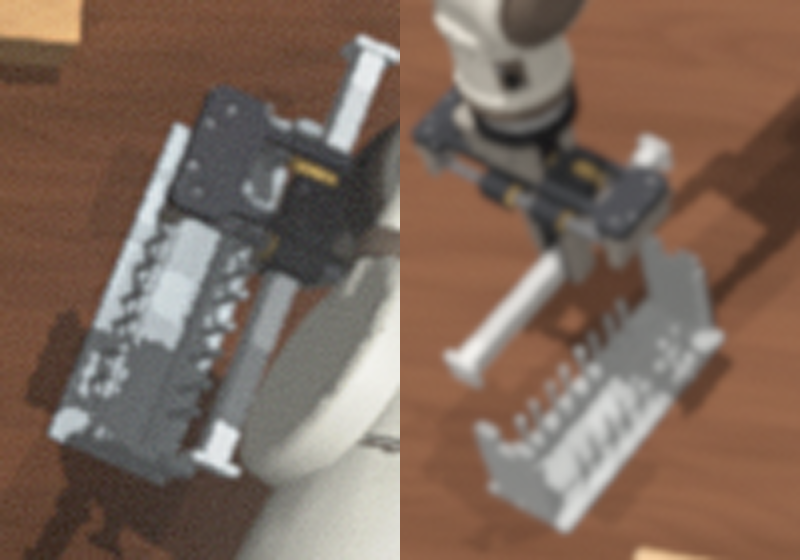

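The keeper is in the hand (top panel ends near (375,45) and (218,465)) and the rack is clear. I'll put it down on the free bench and measure the bare rack.

```bash
python3 - <<'E'
from h import *
yaw=np.radians(-23.85)
R=bot.current_tool_rot()
c=cam("top"); a=at(c,340+375/4,130+45/4,.226);b=at(c,340+218/4,130+465/4,.226);print("inhand",a,b,(a+b)/2,np.linalg.norm(a-b))
bot.line_to([.35,-.30,.2],max_speed=.25); R=down(yaw) if np.dot(Ro.from_rotvec(R).as_matrix()[:,1],Ro.from_rotvec(down(yaw)).as_matrix()[:,1])>0 else down(yaw+np.pi)
bot.line_to([.35,-.30,.004],rot=R,max_speed=.12); print(bot.current_contact_force(),bot.current_ee_pos())
bot.set_gripper(.4); bot.hold(.3); bot.line_to([.35,-.30,.15],max_speed=.2); bot.goto([.45,.12,.3],down(0) if R is None else best([.45,.12,.3],[down(np.pi/2),down(-np.pi/2),down(0),down(np.pi)]))
print(bot.current_joints(),bot.current_clock())
c=cam("top");s=cam("scene");np.save("ct.npy",c["pixels"]);np.save("cs.npy",s["pixels"])
A=cv2.resize(c["pixels"][145:255,345:430],None,fx=5,fy=5,interpolation=2);B=cv2.resize(s["pixels"][145:245,115:185],None,fx=5.5,fy=5.5,interpolation=2)
cv2.imwrite("pics/rack2.png",np.hstack([A,B])[:, :800])
cv2.imwrite("pics/t2.png",c["pixels"])
E
```

```text
inhand [ 0.6884 -0.2819  0.226 ] [ 0.4662 -0.1879  0.226 ] [ 0.5773 -0.2349  0.226 ] 0.24123669621458282
[ 0.7471 -0.8471 -1.3026] [ 0.3504 -0.3005  0.0046]
ik [(np.float64(2.12651919217642), 1), (np.float64(0.9719821366250487), 2), (np.float64(3.6973155189713167), 3)]
[-0.0012 -0.1774  1.7646 -0.0003  1.5555 -1.5707] 13.9833
```

View pics/rack2.png

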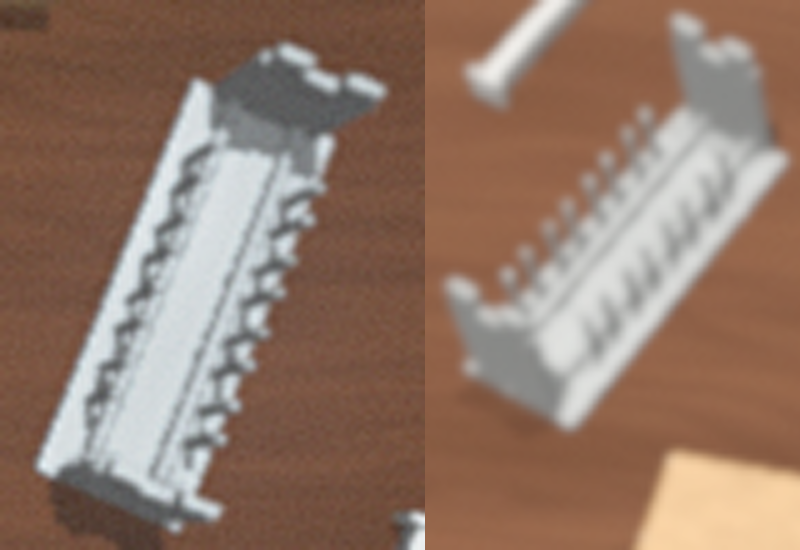

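Both views show the bare rack with its pins, and the gripped keeper agreed with the top camera within 1 mm. Before tipping, I'll check the rack fit with projected points, locate the bottle, and check the tilted grasps with inverse kinematics.

```bash
cat >> h.py <<'E'
RC=np.array([.576,-.2352]); RY=np.radians(-23.85)
def rack(x,y,z): c,s=np.cos(RY),np.sin(RY); return np.array([RC[0]+c*x-s*y,RC[1]+s*x+c*y,z])
def tilt(a,s=1): # tool z=(-cos a,0,-sin a), tool y = s*disc normal
    z=np.array([-np.cos(a),0,-np.sin(a)]); y=s*np.array([-np.sin(a),0,np.cos(a)]); return Ro.from_matrix(np.c_[np.cross(y,z),y,z]).as_rotvec()
E
python3 - <<'E'
from h import *
c=cam("top");s=cam("scene")
o=[]
for k,(u0,v0,u1,v1) in((c,(345,145,430,255)),(s,(115,140,185,225))):
    im=cv2.resize(k["pixels"][v0:v1,u0:u1],None,fx=5,fy=5,interpolation=2)
    P=[rack(X+e,y,.066) for X in(-.06,-.02,.02,.06) for e in(-.009,.009) for y in(-.028,.028)]+[rack(a,b,.106) for a in(-.11,.11) for b in(-.03,.03)]+[rack(a,b,.006) for a in(-.113,.113) for b in(-.04,.04)]
    for p in P:
        q=(proj(k,p)-[u0,v0]+.5)*5-.5; cv2.circle(im,tuple(int(round(t)) for t in q),2,(0,0,255),-1)
    o.append(im)
h=max(i.shape[0] for i in o);o=[cv2.copyMakeBorder(i,0,h-i.shape[0],0,0,0) for i in o]
cv2.imwrite("pics/ov.png",np.hstack(o))
print("bottle cap top",at(c,276,105,.12),at(s,226,243,.12),"carton corners",[at(c,*p,.06)[:2] for p in((316,100),(362,102),(361,140),(314,137))])
g=c["pixels"]; cv2.imwrite("pics/bot.png",cv2.resize(g[80:160,240:390],None,fx=5,fy=5,interpolation=2))
for X,Y in((.611,.1976),(.611,.0255),(.512,.027)):
    for a in(50,57,65):
        for sg in(1,-1):
            q=bot.inverse_kinematics([X,Y,.049],tilt(np.radians(a),sg)); print(X,a,sg,None if q is None else np.array(q))
E
```

```text
bottle cap top [0.8068 0.0503 0.12  ] [0.7987 0.0498 0.12  ] carton corners [array([ 0.8437, -0.0556]), array([ 0.8392, -0.1748]), array([ 0.7376, -0.1687]), array([ 0.7448, -0.0488])]
0.611 50 1 None
0.611 50 -1 [0.0941 1.0968 0.7315 0.0667 2.0084 0.1004]
0.611 57 1 None
0.611 57 -1 [0.0978 0.9733 0.891  0.0553 1.8507 0.0974]
0.611 65 1 None
0.611 65 -1 [0.1028 0.8431 1.0584 0.0436 1.6744 0.0977]
0.611 50 1 None
0.611 50 -1 [-0.1159  1.0239  0.855  -0.0803  1.9564 -0.1192]
0.611 57 1 None
0.611 57 -1 [-0.1206  0.9062  1.0018 -0.0674  1.8057 -0.117 ]
0.611 65 1 None
0.611 65 -1 [-0.127   0.7788  1.1608 -0.0537  1.6352 -0.1186]
0.512 50 1 None
0.512 50 -1 [-0.1299  0.7718  1.2714 -0.0854  1.7916 -0.1185]
0.512 57 1 None
0.512 57 -1 [-0.1359  0.6679  1.3822 -0.0742  1.663  -0.121 ]
0.512 65 1 None
0.512 65 -1 [-0.1443  0.5502  1.5095 -0.0609  1.5144 -0.1275]
```

View pics/ov.png

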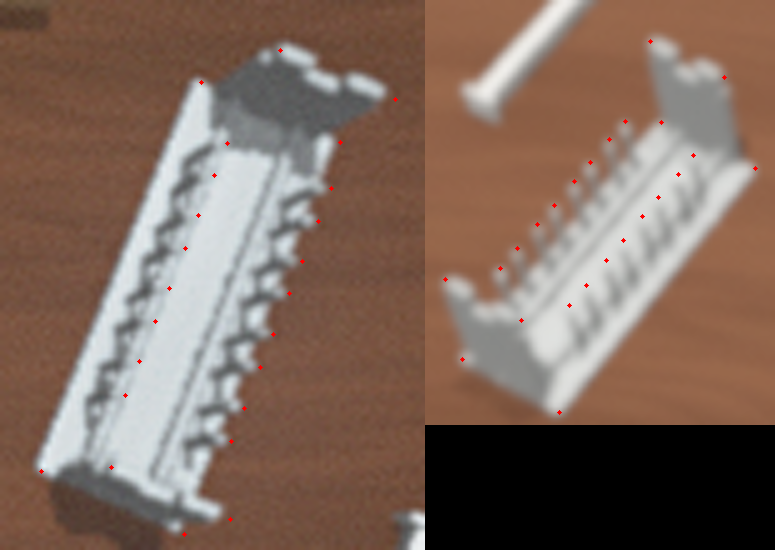

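View pics/bot.png

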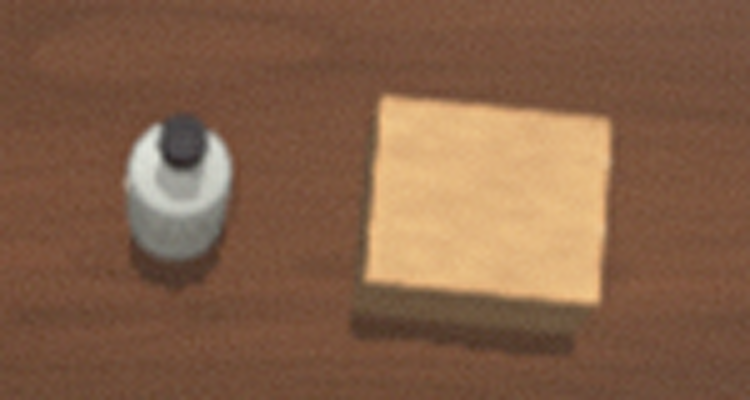

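The overlay fits the base corners in both views, with the rack about 1 mm further towards +y. The bottle stands near (0.80, 0.05) and stays clear of the tilted gripper if the tool is about 53° from level. Next I'll tip the three large discs.

```bash
sed -i 's/RC=np.array(\[.576,-.2352\])/RC=np.array([.5762,-.2342])/' h.py; python3 - <<'E'
from h import *
R=down(0); bot.set_gripper(0)
for X,Y in((.608,.1976),(.607,.0258),(.508,.0270)):
    x=X-.030
    bot.goto([x,Y,.12],R); bot.line_to([x,Y,.05],max_speed=.2)
    F=[]
    for z in np.arange(.042,.0235,-.003):
        bot.line_to([x,Y,z],max_speed=.06); F.append(bot.current_contact_force()[2])
    print(X,Y,bot.current_ee_pos(),np.array(F))
    bot.line_to([x,Y,.12],max_speed=.2)
bot.goto([.3,.35,.3],R); c=cam("top");s=cam("scene")
A=cv2.resize(c["pixels"][165:265,195:310],None,fx=4,fy=4,interpolation=2);B=cv2.resize(s["pixels"][155:230,205:300],None,fx=4,fy=4,interpolation=2)
h=max(A.shape[0],B.shape[0]);cv2.imwrite("pics/tip.png",np.hstack([cv2.copyMakeBorder(i,0,h-i.shape[0],0,0,0) for i in(A,B)])[:,:800]);print(A.shape,bot.current_clock())
E
```

```text
0.608 0.1976 [0.5788 0.1977 0.0252] [ 0.1665 -0.5015  0.3788  0.549  -0.7245  0.8249  6.5075]
0.607 0.0258 [0.5773 0.0257 0.0243] [ 0.6387  0.2512 -1.2411 -0.9554  0.3658  0.0493  3.3036]
0.508 0.027 [0.4784 0.0269 0.0244] [ 0.374  -0.4014 -0.0648 -0.6807  0.1655  1.0735  3.684 ]
(400, 460, 3) 27.35
```

View pics/tip.png

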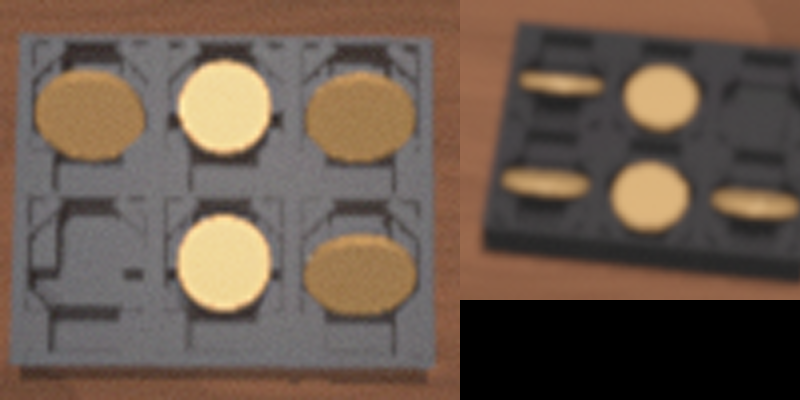

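All three discs lean with their raised edges towards +world x. Raised edges in the top panel are at (90,70), (360,72) and (360,235). From these and the scene rows I'll estimate each slope and position.

```bash
cat > m.py <<'E'
from h import *
from scipy.optimize import least_squares
def ext(c,box,warm=25,col=None):
    u0,v0,u1,v1=box; s=c["pixels"][v0:v1,u0:u1].astype(int); k=8
    d=cv2.resize((s[...,2]-s[...,0]).astype(np.float32),None,fx=1,fy=k,interpolation=1)
    p=np.median(d[:,(u1-u0)//2-3:(u1-u0)//2+4],1); m=np.where(p>warm)[0]
    return [(m.min()+.5)/k-.5+v0,(m.max()+.5)/k-.5+v0]
def corners(a,x,z,Y): # disc centre x,z ; slope a
    e=np.array([np.cos(a),0,np.sin(a)]); n=np.array([-np.sin(a),0,np.cos(a)]); c=np.array([x,Y,z])
    return [c+i*.035*e+j*.004*n for i in(1,-1) for j in(1,-1)]
def meas(ct,cs,X,Y):
    obs=[]
    for c in(ct,cs):
        u,v=proj(c,[X,Y if c is ct else Y-.0045,.045]); w=6; H=21 if c is ct else 13
        obs+=ext(c,(int(u)-w,int(v)-H+ (2 if c is cs else 1),int(u)+w+1,int(v)+H),45)
    def f(p):
        r=[]
        for i,c in enumerate((ct,cs)):
            v=[proj(c,q)[1] for q in corners(*p,Y)]; r+=[min(v)-obs[2*i],max(v)-obs[2*i+1]]
        return r
    s=least_squares(f,[.88,X-.004,.037]); return obs,np.degrees(s.x[0]),s.x[1]-X,s.x[2],s.fun
E
python3 - <<'E'
from m import *
ct,cs=cam("top"),cam("scene")
for D in((.608,.1976),(.607,.0258),(.508,.027)): print(D,*meas(ct,cs,*D))
for (X,Y) in((.607,.0258),):
    u,v=[int(t) for t in proj(ct,[X,Y,.045])]; s=ct["pixels"][v-20:v+20,u].astype(int); print(s[:,2]-s[:,0])
E
```

```text
(0.608, 0.1976) [np.float64(169.5625), np.float64(204.4375), np.float64(202.4375), np.float64(209.0625)] 35.25216428713695 0.0066026578043112405 0.059515816994774075 [ 3.9727 -4.3337 -2.3175  1.7566]
(0.607, 0.0258) [np.float64(170.5625), np.float64(204.9375), np.float64(197.4375), np.float64(203.4375)] 36.20971832460671 0.006551291526384229 0.05886689664180565 [ 3.8294 -4.1751 -2.317   1.7776]
(0.508, 0.027) [np.float64(223.0625), np.float64(243.0625), np.float64(173.0625), np.float64(177.9375)] 50.36689558591366 -0.007110135803735651 0.03809710310162375 [-0.5792  0.6358  0.5944 -0.5078]
[ 68  64  56  20   5   5  15  10  10   6  -1  21  79 100  94  80  85  82
  84  85  79  81  81  81  81  83  79  80  81  82  80  81  82  80  44   9
   0   3   3   4]
```

```bash
sed -i 's/H=21 if/H=17 if/' m.py; cat >> m.py <<'E'
DS=[(.607,.0258),(.508,.027),(.608,.1976)]
def grasp(i,C,a,d=.02,g=.002):
    e=np.array([np.cos(a),0,np.sin(a)]); n=np.array([-np.sin(a),0,np.cos(a)]); R=tilt(a,-1)
    T=np.array(C)+e*(.035-d)+n*g; bot.set_gripper(.27,30)
    bot.goto(T+e*.03+[0,0,.08],R); bot.line_to(T+e*.03,max_speed=.15); bot.line_to(T,max_speed=.06)
    print("at",bot.current_ee_pos()-T,bot.current_contact_force())
    bot.set_gripper(0,30); print("grip",bot.current_opening()*92,bot.current_grip_force(),bot.current_contact_force())
    bot.line_to(T+[0,0,.025],max_speed=.06);bot.line_to(T+[0,0,.13],max_speed=.2); print("up",bot.current_opening()*92,bot.current_contact_force(),bot.current_clock())
E
python3 - <<'E'
from m import *
ct,cs=cam("top"),cam("scene")
r=[meas(ct,cs,*D) for D in DS]
for D,m in zip(DS,r): print(D,m[1:])
D=DS[0];m=r[0]
if 46<m[1]<56 and abs(m[3]-.038)<.004 and max(abs(m[4]))<1.2:
    grasp(0,[D[0]+m[2],D[1],m[3]],np.radians(m[1]))
    s=cam("scene");c=cam("top");A=cv2.resize(s["pixels"][60:230,190:320],None,fx=3.4,fy=3.4,interpolation=2);B=cv2.resize(c["pixels"][90:260,220:330],None,fx=3.4,fy=3.4,interpolation=2);cv2.imwrite("pics/g1.png",np.hstack([A,B])[:, :800])
E
```

```text
(0.607, 0.0258) (np.float64(48.87627330819205), np.float64(-0.006206671693437915), np.float64(0.03701783065114515), array([-0.2992,  0.3285,  0.2553, -0.2134]))
(0.508, 0.027) (np.float64(50.36689558591366), np.float64(-0.007110135803735651), np.float64(0.03809710310162375), array([-0.5792,  0.6358,  0.5944, -0.5078]))
(0.608, 0.1976) (np.float64(48.2208589043495), np.float64(-0.006596870055722959), np.float64(0.03634480485595391), array([-0.386 ,  0.4238,  0.3237, -0.2696]))
at [ 0.0004 -0.0001  0.0006] [0.4914 0.2135 0.8523]
grip 8.030975758606449 29.876689910888672 [ 5.4379 -0.8323 -2.1085]
up 7.78022526093321 [ 0.8485  0.6508 -2.4477] 32.8667
```

View pics/g1.png

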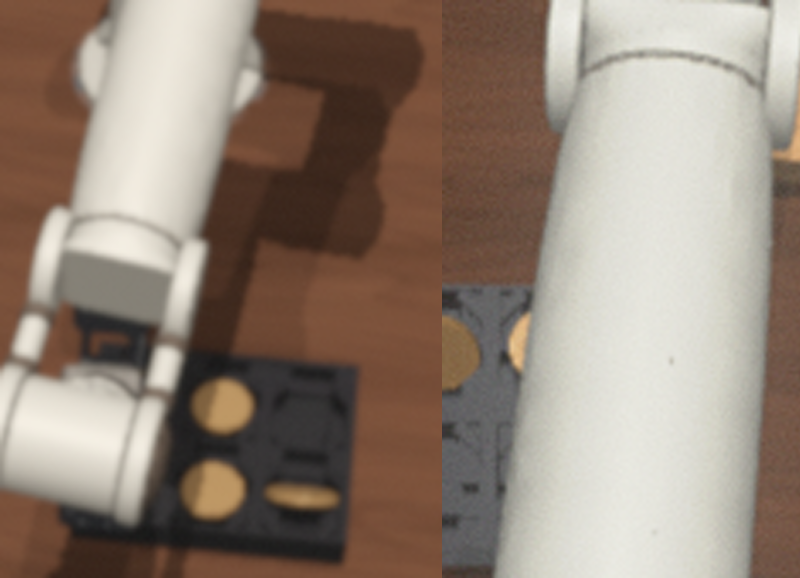

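The opening stays at 8 mm with about 1.6 N of extra load, so the disc is held; its pocket is hidden behind the arm in this view. I'll place it in the far slot with force monitoring.

```bash
cat >> m.py <<'E'
def place(sx,zc=.0636,dx=0.):
    P=rack(sx+dx,0,.2); y=[down(RY+np.pi/2),down(RY-np.pi/2)]
    R=best(P,y); bot.goto(P,R); print("over",bot.current_ee_pos()-P,bot.current_opening()*92,bot.current_contact_force(),bot.current_clock())
    f0=np.array(bot.current_contact_force()); z=.125; bot.line_to([*P[:2],z],max_speed=.15)
    while z>zc-.004:
        z-=.004; bot.line_to([*P[:2],z],max_speed=.08); f=np.array(bot.current_contact_force())-f0
        if np.linalg.norm(f)>2.5: print("z %.4f"%z,f,bot.current_ee_pos()-[*P[:2],z])
        if f[2]>6: break
    return z
def release(z):
    p=np.array(bot.current_ee_pos()); bot.set_gripper(.19); print("rel",bot.current_contact_force()); bot.line_to([p[0],p[1],.2],max_speed=.2); print(bot.current_contact_force())
E
python3 - <<'E'
from m import *
print(place(.06))
E
```

```text
ik [(np.float64(3.1293789274161234), 0), (np.float64(0.7336690144566229), 1)]
over [-0.      0.0014 -0.001 ] 7.615314939433298 [ 0.5174  0.8276 -1.0261] 34.0667
z 0.1210 [-0.5846 -1.4614 -2.0894] [ 0.0004 -0.0002  0.0008]
z 0.0610 [-3.2055  3.5682 14.5196] [ 0.0013 -0.0002  0.0036]
0.06099999999999994
```

```bash
python3 - <<'E'
from m import *
release(0); 
D=DS[1]; m=(50.4,-.0071,.0381)
grasp(1,[D[0]+m[1],D[1],m[2]],np.radians(m[0]))
print(place(.02))
E
```

```text
rel [ 0.2421 -0.0465  0.7604]
[-1.317  -0.6179 -0.0383]
at [-0.0001  0.      0.    ] [-0.5251  0.4946 -0.1012]
grip 7.692095800231892 29.841417968273163 [ 5.1755 -0.4776 -0.4696]
up 7.874143251998346 [-0.1995 -0.0319 -1.6842] 44.375
ik [(np.float64(3.12018171499698), 0), (np.float64(0.5884834561791261), 1)]
over [-0.0004  0.0016 -0.0015] 7.477493790843724 [ 0.3786  0.5891 -1.1108] 45.4583
z 0.0650 [-0.0765  0.2473  4.8535] [ 0.001  -0.0005  0.0012]
z 0.0610 [-3.9501  3.8083 20.564 ] [ 0.0022 -0.0006  0.0045]
0.06099999999999994
```

```bash
python3 - <<'E'
from m import *
release(0); 
p=np.array(bot.current_ee_pos())
D=DS[2]; m=(48.7,-.0065,.0367)
bot.goto([.5,.1976,.3],down(-np.pi/2))
grasp(2,[D[0]+m[1],D[1],m[2]],np.radians(m[0]))
print(place(-.06)); release(0)
bot.goto([.4,.15,.35],down(-np.pi/2))
c,s=cam("top"),cam("scene")
A=cv2.resize(c["pixels"][135:295,200:440],None,fx=2.2,fy=2.2,interpolation=2);B=cv2.resize(s["pixels"][100:240,110:190],None,fx=3.4,fy=3.4,interpolation=2)
h=max(A.shape[0],B.shape[0]);cv2.imwrite("pics/p3.png",np.hstack([cv2.copyMakeBorder(i,0,h-i.shape[0],0,0,0) for i in(A,B)])[:,:800]);print(A.shape,B.shape,bot.current_clock())
E
```

```text
rel [-0.3045 -0.7719 -0.1179]
[ 0.345  -0.0215 -0.6776]
at [0.0005 0.     0.0008] [0.3093 0.4998 0.2265]
grip 8.171023714546102 29.889847934246063 [ 4.3083  0.1449 -0.6381]
up 7.8805021946776055 [-0.6166  1.0877 -1.7694] 57.4833
ik [(np.float64(2.843565271032138), 0), (np.float64(0.9968470271520428), 1)]
over [ 0.0004  0.0006 -0.0002] 7.881636629212615 [-0.326   0.0976 -2.077 ] 59.0333
z 0.0610 [-3.0398  5.1311 18.3014] [ 0.0013 -0.0003  0.0031]
0.06099999999999994
rel [-0.279  -0.4594  0.123 ]
[-0.257   0.4114 -0.3159]
(352, 528, 3) (476, 272, 3) 66.4917
```

View pics/p3.png

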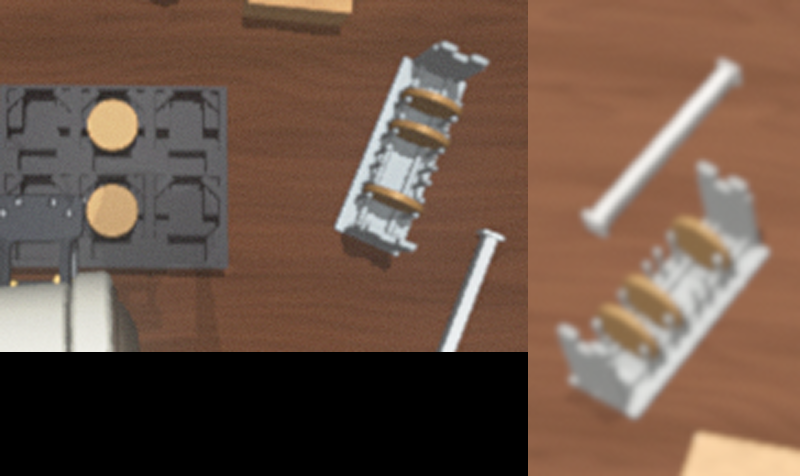

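All three discs stand in their slots (top panel near (432,102), (420,133) and (393,198)), and the small discs are untouched. The keeper lies on the bench, so I'll measure it by mask in both cameras.

```bash
python3 - <<'E'
from m import *
c,s=cam("top"),cam("scene")
for n,k,(u0,v0,u1,v1) in(("top",c,(375,238,450,384)),("scene",s,(115,105,180,172))):
    im=k["pixels"][v0:v1,u0:u1]; m=(im.min(2)>130).astype(np.uint8)*255
    q=max(cv2.findContours(m,0,cv2.CHAIN_APPROX_NONE)[0],key=cv2.contourArea)
    P=np.array([at(k,p[0][0]+u0,p[0][1]+v0,.02)[:2] for p in q])*1000
    (e,sz,an)=cv2.minAreaRect(P.astype(np.float32)); b=cv2.boxPoints((e,sz,an))
    M=np.argwhere(m>0); Q=np.array([at(k,v[1]+u0,v[0]+v0,.02)[:2] for v in M])*1000
    vx,vy,x0,y0=cv2.fitLine(Q.astype(np.float32),cv2.DIST_HUBER,0,.01,.01).ravel()
    t=(Q-[x0,y0])@[vx,vy]; mid=(t.min()+t.max())/2
    print(n,"rect",e,sz,"line yaw",np.degrees(np.arctan2(vy,vx)),"mid",x0+vx*mid,y0+vy*mid,"len",np.ptp(t))
E
```

```text
top rect (372.46844482421875, -283.39208984375) (24.893871307373047, 247.30784606933594) line yaw -22.793388 mid 372.9324437626559 -282.2217770856024 len 247.33783155624468
scene rect (371.10693359375, -286.5114440917969) (34.15130615234375, 259.4356384277344) line yaw 23.518099 mid 385.88915188381657 -244.73907239884213 len 256.43140269648046
```

The keeper was knocked about 25 mm, to (0.372, -0.283), and its length agrees with its size. I'll pick it up and lay it in the notches, watching the force.

```bash
python3 - <<'E'
from m import *
K=np.array([.372,-.2832]); yk=np.radians(-23.0)
bot.set_gripper(.5,30)
R=best([*K,.2],[down(yk),down(yk+np.pi)]); bot.goto([*K,.2],R); bot.line_to([*K,.06],max_speed=.2); bot.line_to([*K,.003],max_speed=.08); print(bot.current_contact_force(),bot.current_ee_pos())
bot.set_gripper(0,30); print(bot.current_opening()*92,bot.current_contact_force()); z0=bot.current_ee_pos()[2]
bot.line_to([*K,.22],max_speed=.2); print(bot.current_opening()*92,bot.current_contact_force())
P=np.array([.5766,-.2345]); sgn=0 if np.allclose(R,down(yk)) else np.pi
bot.line_to([*P,.22],rot=down(RY+sgn),max_speed=.2); bot.hold(.2)
c=cam("top"); cv2.imwrite("pics/kh.png",cv2.resize(c["pixels"][120:270,330:450],None,fx=4,fy=4,interpolation=2)); print(z0,bot.current_ee_pos(),bot.current_clock())
E
```

```text
ik [(np.float64(2.153660423138202), 0), (np.float64(0.9879322304515913), 1)]
[ 0.1865 -0.1052 -0.0596] [ 0.3723 -0.2836  0.0034]
11.960056660314184 [-0.4737 -0.1431  1.6161]
11.428480568536251 [ 0.675   0.4417 -1.8075]
0.003129846251708101 [ 0.5762 -0.2348  0.2202] 73.8583
```

View pics/kh.png

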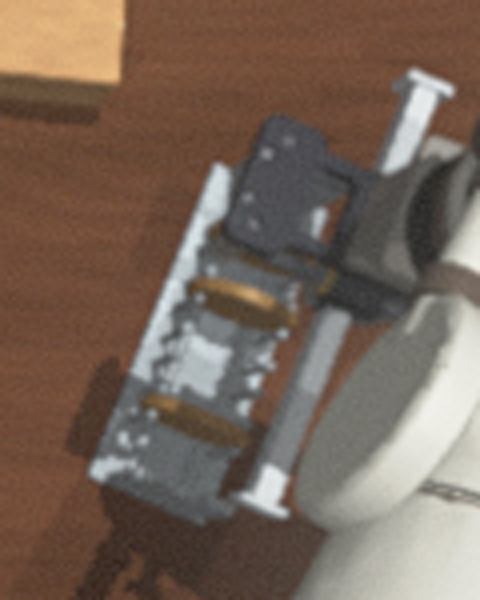

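The keeper is level in the hand; its ends are at crop pixels (430,82) and (263,500). I'll check its mid-point against the tool, then lower it.

```bash
python3 - <<'E'
from m import *
c=cam("top"); a=at(c,330+430/4,120+82/4,.241);b=at(c,330+263/4,120+500/4,.241); e=np.array(bot.current_ee_pos())
d=((a+b)/2-e)[:2]; u=np.array([np.cos(RY),np.sin(RY)]); al=d@u; print(a,b,"len",np.linalg.norm(a-b),"yaw",np.degrees(np.arctan2(*(a-b)[1::-1])),"along",al,"across",d@[-u[1],u[0]])
if abs(al)<.008:
    P=np.array([.5766,-.2345])-u*(al if abs(al)>.002 else 0); 
    bot.line_to([*P,.13],max_speed=.15); f0=np.array(bot.current_contact_force()); z=.13
    while z>.087:
        z-=.004 if z>.112 else .002; bot.line_to([*P,z],max_speed=.06); f=np.array(bot.current_contact_force())-f0
        if np.linalg.norm(f)>2: print("%.4f"%z,f,bot.current_ee_pos())
        if f[2]>5: break
E
```

```text
[ 0.6858 -0.2832  0.241 ] [ 0.4685 -0.1856  0.241 ] len 0.23828509531122313 yaw -24.198324195781716 along 0.0006510806557516668 across 0.0006620375427856997
0.0880 [-3.9736  2.8574 12.3147] [ 0.5769 -0.2347  0.0901]
```

Contact came at TCP z = 0.090, exactly the seat height. I'll release, retreat and look.

```bash
python3 - <<'E'
from m import *
p=np.array(bot.current_ee_pos()); bot.set_gripper(.3); bot.line_to([p[0],p[1],.25],max_speed=.15)
bot.goto([.4,.2,.35],down(-np.pi/2)); bot.hold(.3)
c,s=cam("top"),cam("scene")
A=cv2.resize(c["pixels"][145:260,345:430],None,fx=4.8,fy=4.8,interpolation=2);B=cv2.resize(s["pixels"][140:230,115:188],None,fx=5,fy=5,interpolation=2)
h=max(A.shape[0],B.shape[0]);cv2.imwrite("pics/end.png",np.hstack([cv2.copyMakeBorder(i,0,h-i.shape[0],0,0,0) for i in(A,B)])[:,:800])
m=(c["pixels"][145:265,340:430].min(2)>225).astype(np.uint8)*255
for q in cv2.findContours(m,0,cv2.CHAIN_APPROX_NONE)[0]:
    if cv2.contourArea(q)>150: print(cv2.contourArea(q),cv2.minAreaRect(q))
print(bot.current_clock(),[ (o[0],o[1]) for o in discs(c,(202,176,302,258))])
E
```

```text
304.0 ((55.202789306640625, 57.08525848388672), (5.824306011199951, 96.1429214477539), 22.804540634155273)
82.4667 [(array([0.508 , 0.1114]), array([56.8298, 57.6058])), (array([0.6068, 0.1116]), array([56.7321, 58.5155]))]
```

View pics/end.png

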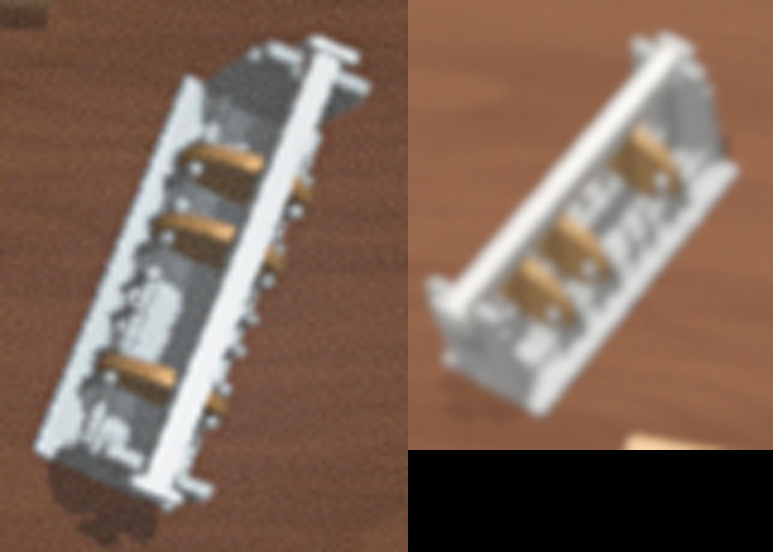

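The keeper lies in both notches, with its ends at (330,45) and (155,490) in the top panel as at the start. The three discs stand upright under it, and the small discs have not moved.

```bash
python3 -c "
from workcell import bot
print(bot.job_done())"
```

```text
the job is handed in; nothing more can be done
None
```

I handed the job in at about 82 s of the 210 s: all three large discs stand in the wash rack with the keeper bar back in both notches, and the small discs, bottle, screwdriver and carton were left alone; no verdict was shown.

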